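# Stack a drained bearing tub

## Task

Free the empty drain tub from its rack: pinch it by its grip lug, slide it towards the lug end until the stud heads are in the wide ends of the keyholes, and lift it off. Set it down upright on the cork pad and let go, then take it again across its width and put it on the tub of bearings in the bay, turned the other way round from that tub so that it stacks level on the tabs instead of nesting over the bearings. Let go, and leave the lower tub in its bay and the canister, yo-yo, bearing tool and hex driver where they are.

Things in the scene. Friction and masses are not known exactly. Their poses are not given: they have to be found in the camera images.
- tub: The empty aluminium drain tub to move (about 0.16 kg), open on top, 120 long (x) x 60 wide (y) x 50 high mm, locked on the rack at the start. Origin: centre of its underside; z up, +x towards the end with the grip lug. Walls 3 thick, floor 4 thick; the walls taper down to a 106 x 46 underside.
- tub_lug (a point): middle of the tub's grip lug, at tub x = 64, 42 mm above the underside. The lug is a solid block 8 thick (x 60 to 68), 30 wide (y), 34 to 50 mm high, outside the +x end wall; with that 3 mm wall it gives an 11 mm pinch from x = 57 to 68.
- tub_rim (a point): centre of the tub's mouth, 50 mm above its underside. The upright rim band runs all round from 32 to 50 mm above the underside, outer faces at x = +-60, y = +-30: hold it by this across the width.
- tub_keyhole (a point): wide end of one of two keyholes in the tub's floor, at tub x = 10 (the other: x = -36), y = 0. Wide ends are 17 mm across; a 7 mm slot runs from each towards +x. At the start the studs stand in the slots 16 mm from the wide ends: moving the tub 16 mm towards its lug, within 2 mm, brings the heads to the wide ends.
- lower: The lower tub (about 0.3 kg), loose in the bay, with three steel bearings 18 across, 7 high on its floor. Same shape, size and axes as the tub to move. It may be either way round in the room. A tub put on the same way round nests, underside only about 28 mm above this one's; turned half a turn it stacks at 45 mm, with about 4 mm play each way inside the rim.
- lower_lug (a point): middle of the lower tub's grip lug, at its x = 64, y = 0, 42 mm above its underside
- lower_tab (a point): top of one of four tabs, 10 mm wide, that stick in from the long rims to y = +-17 at tub x = 38 and x = -18 (both tubs), tops 45 mm above the underside. Slots 16 wide, open at the bottom, lie below them in the walls: they pass the tabs of a tub that is the same way round; turned half a turn, the floor lands on the tabs.
- rack: Fixed plywood rack, 120 long (x) x 86 wide x 62 high mm; origin: centre of underside; x is the tub's x. Deck 8 mm above the table. Cheeks 100 long, 8 thick, inner faces at y = +-35, tops 62 mm above the table (4 above the tub's rim): no finger fits beside the long walls; the ends are open. The tub's origin is at rack x = -8 when locked, +8 when free to lift.
- rack_stud (a point): top of the head of one of two steel studs at rack x = 18 and x = -28 (y = 0), 17.5 mm above the table; neck 5 mm, head 12 mm across, its underside 6.5 mm above the deck (2.5 above the tub's floor)
- bay: Fixed plywood stacking bay, 156 long (x) x 76 wide mm; origin: centre of underside. Deck 6 mm above the table; the lower tub stands on it between 5 mm lips, its long axis along x. An end plate 5 thick, 44 wide, top 106 mm above the table, stands at each end, inner faces at x = +-73: no finger fits outside the ends of a stacked tub; the long sides are open.
- pad: Fixed cork pad 110 (x) x 150 (y) x 3 mm, origin in the centre of its underside on the table
- canister: Tall aluminium screw-top canister, 72 across, 138 high, upright, loose; origin in the centre of its underside
- yoyo: Pink yo-yo lying on its flat side, 56 across, 40 high, loose; origin in the centre of its underside
- puller: Bearing removal tool with a blue steel T grip, lying along its x, 121 long (x -60 to 61), 50 wide at the grip, 18 high, loose; origin in the middle of its underside
- driver: Stubby hex driver lying along its x, black handle 55 x 22 x 22 mm (x -48 to 8) and a thin blade to x = 42, loose; origin on its underside
Mind the look-alikes: they are no part of the job. What is shaped like the tub but blue is not meant. What is shaped like the bay but red is not meant.

How it is judged:
By the outcome, as a careful person would: the job done as asked, in the order asked, and still so for the second after the job is handed in, with the robot touching nothing.
It also fails if it takes over 64 s, if anything falls off the work surface, if the arm or the gripper's body presses on something with over 40 N, if the wrist force passes 120 N, or if a joint passes its speed limit or range.

## Robot

A 7-joint arm with a two-finger parallel gripper is mounted at the origin on the work surface. World frame = base frame: x ahead of the robot, y to its left, z up, the work surface at z = 0. Lengths are in mm, angles in rad, forces in N, time in s.
With the tool pointing down it reaches from about 400 to 850 mm from the base axis. Payload 10.4 kg.
Tool frame: the origin (TCP) lies between the finger pads; the fingertips stand 25 mm ahead of it and the grasp point (between the pads) lies 6 mm ahead of it (robot.nose_length is the y of the fingertips in the tool frame, in mm); y points along the fingers, x is the direction in which the jaws open and shut, and the axes are right-handed (so a half turn about y gives the same grasp; the last joint's range is limited). The gripper opens to 87 mm and grips with 3 to 60 N. Pads are 19 mm wide; open, the fingers measure 117 mm over their backs; the gripper's body (75 mm by 190 mm) begins 51 mm behind the grasp point.
Start: joints at [-1.349, 0.332, -0.065, 1.46, 0.022, 1.35, -0.088], TCP at [151.462, 606.39, 247.576] pointing down, gripper open.
Joint ranges: [-2.6, 2.6], [-0.5, 2.12], [-1.47, 1.34], [0.16, 2.42], [-1.27, 4.41], [0.06, 2.06], [-2.6, 2.6]. Speed limits (rad/s): [2.22, 2.22, 2.79, 2.79, 3.14, 3.14, 3.14].

## Interface

Orientations are given as a unit quaternion [x, y, z, w].
In Python, from rig import robot gives the robot as it stands.
- The arm moves only by the tool servo_tool, never from a script. Its argument "motion" is a list that holds one entry, the list of rows, each a list of 7 numbers: the finger opening in m, from 0 to 0.087, then the shift along the tool's x, y, z in m, then the turn, a rotation vector about the tool's x, y, z in degrees. In form: [[[grip, x, y, z, rx, ry, rz], ...]]. A call has 1 to 8 rows; each row is the pose to reach, as a shift and turn from the pose measured when the call began, along the tool's axes at that moment; what a row does not reach only later rows make up. A row lasts 1/8 s, in which the tool goes at most 62.5 mm and 10.7 degrees, less where a joint would pass 70% of its speed; a pose out of reach is approached as far as the arm can. A call with a gripper value outside its range is refused whole. The fingers move at their own pace and stop on an object; the grip force is fixed at half the most. Time passes only in rows, so rows that repeat a pose let the fingers close. It gives the time, the measured TCP pose, the force and the opening at its end, in the units of the state.
- robot.read_state(): the state, without advancing time (a new reading comes with each control period).
- robot.camera(name): name is "scene" or "top"; returns a dict with "color" (384x512x3 uint8, red, green, blue), "depth" (384x512 float32, mm along the optical axis (not along the pixel's ray), 0 where there is no reading), "camera_matrix" (3x3 intrinsics, pixels), "world_to_cam" (4x4, takes a point from world to camera coordinates). Camera axes: x right, y up, looking along -z (the intrinsics and any distortion apply to the point x, -y, -z); pixel columns grow to the right and rows downward; lengths in mm; the calibration is good to about 2 mm. A picture is of the moment at which its call begins.
- robot.finish_job(): hands the job in, once; it reports no verdict.
Trained networks look in a picture, given as the dict that the camera call returned (one of the last four; its "shot" number tells which), for a name from the list of things; names that differ only in an ending like _2 or _b are one class to them, and where a whole thing is asked for, a point or a joint stands for the part that bears it (a point fixed in the world has none). Each returns a list of dicts, best first, with "score" (0 to 1); they miss things now and then, are a little off and sometimes report something else, mostly with a low value. They report only what shows in the picture. A call takes as long as a camera call. They do not tell look-alikes from the thing itself.
- robot.recognise(picture, label): "extent" ([left, top, width, height] as shares, 0 to 1, of the picture: columns of its width, rows of its height, round what is visible of it).
- robot.pinpoint(picture, label): "at" ([column, row] as shares, 0 to 1, of the picture: columns of its width, rows of its height: a listed point, or the origin of a listed thing).
The state is a dict: "t": time; "joints": joint angles; "qvel": joint speeds; "effort": joint torques, N m; "position": TCP position; "tool_rot": TCP orientation; "force": force on the tool from outside, world axes, zero at the start; "wrist_torque": the same for the moment, N m; "finger_gap": finger opening in mm.
Only numpy, scipy, OpenCV 4.12 (cv2) and the standard library are available. Lean on these libraries where they do the work, as an engineer would, in place of code of your own. Each camera call takes 0.05 s, during which the arm holds its last target.

## Working session

There is one attempt and no reset: what is moved stays moved. The work goes in short steps, Python scripts to look and compute and a tool call to move; the robot and the scene stay as the last step left them, time stands still between calls to the robot, and variables do not carry over. Pictures are saved under pics/ and viewed, and the job is handed in when it is done.

Besides the shell and the picture viewer there is one more tool, called after "Emit:" in YAML: its name, and indented under it one key for each argument. servo_tool: Moves the arm, as the interface text tells. Its arguments: {"type":"object","properties":{"motion":{"type":"array"}},"required":["motion"]}

```bash
ls -la; mkdir -p pics; cat > h.py <<'E'
import numpy as np, cv2
from rig import robot
from scipy.spatial.transform import Rotation as R
def save(p,n): cv2.imwrite('pics/'+n,cv2.cvtColor(p['color'],cv2.COLOR_RGB2BGR))
def proj(p,X):
    X=np.atleast_2d(X); M=np.array(p['world_to_cam']);K=np.array(p['camera_matrix'])
    c=X@M[:3,:3].T+M[:3,3]; c=c*[1,-1,-1]; u=c@K.T; return u[:,:2]/u[:,2:]
def ray(p,uv):
    M=np.array(p['world_to_cam']);K=np.array(p['camera_matrix'])
    d=np.linalg.inv(K)@[uv[0],uv[1],1]; d=d*[1,-1,-1]
    o=-M[:3,:3].T@M[:3,3]; return o,M[:3,:3].T@d
def deproj(p,uv,z=None):
    o,d=ray(p,uv)
    if z is None:
        dd=p['depth'][int(uv[1]),int(uv[0])]; return o+d*dd
    return o+d*(z-o[2])/d[2]
def tri(p1,u1,p2,u2):
    o1,d1=ray(p1,u1);o2,d2=ray(p2,u2)
    A=np.c_[d1,-d2]; s=np.linalg.lstsq(A,o2-o1,rcond=None)[0]
    a=o1+d1*s[0];b=o2+d2*s[1]; return (a+b)/2,np.linalg.norm(a-b)
E
python3 - <<'E'
from h import *
s=robot.read_state(); print(s)
S=robot.camera('scene');T=robot.camera('top')
save(S,'s0.png');save(T,'t0.png')
for n,p in(('S',S),('T',T)):
    print(n,p['camera_matrix'],np.array(p['world_to_cam']).round(3).tolist(),[k for k in p])
    for l in ['tub','tub_lug','tub_rim','lower','lower_lug','lower_tab','rack','rack_stud','bay','pad','tub_keyhole','canister','yoyo','puller','driver']:
        r=robot.pinpoint(p,l)
        print(l,[(round(q['score'],2),[round(q['at'][0]*512),round(q['at'][1]*384)]) for q in r[:5]])
E
```

```text
total 12
drwxr-xr-x  3 agent agent 4096 Dec  6 22:56 .
drwxr-xr-x 23 root  root  4096 Dec  6 22:56 ..
drwxr-xr-x  2 agent agent 4096 Dec  6 22:56 pics
{'t': 0.0, 'joints': array([-1.34856574,  0.33284937, -0.06468069,  1.46092701,  0.02161371,
        1.34993793, -0.08851987]), 'qvel': array([ 0.00073788, -0.00090026, -0.00146882, -0.00232348, -0.00109587,
        0.00093292, -0.00102923]), 'effort': array([-5.35974250e-04, -6.23258400e+01,  2.42705550e-02, -3.89896381e+01,
       -6.15385012e-02,  3.96491715e-02,  1.26419468e-04]), 'position': array([151.42853566, 606.00913688, 246.77477623]), 'tool_rot': array([ 0.55765028,  0.43482175, -0.4355768 , -0.5569821 ]), 'force': array([-0.18213991, -0.08083597, -0.30284322]), 'wrist_torque': array([ 0.00651205,  0.00527274, -0.00458319]), 'finger_gap': 86.93285682966238}
S [[359.02580666   0.         252.49587457]
 [  0.         359.02580666 196.35658085]
 [  0.           0.           1.        ]] [[-0.234, 0.972, 0.001, 99.622], [-0.733, -0.177, 0.657, 348.345], [0.639, 0.153, 0.754, -1287.612], [0.0, 0.0, 0.0, 1.0]] ['color', 'depth', 
[... 824 characters left out ...]
[0.0, 0.0, 0.0, 1.0]] ['color', 'depth', 'camera_matrix', 'world_to_cam', 'shot']
tub [(0.82, [362, 194]), (0.75, [387, 131])]
tub_lug [(0.84, [390, 104]), (0.79, [361, 213]), (0.6, [259, 184])]
tub_rim [(0.94, [362, 187]), (0.78, [395, 127])]
lower [(0.9, [143, 208]), (0.39, [360, 193])]
lower_lug [(0.65, [128, 182])]
lower_tab [(0.57, [127, 190]), (0.38, [130, 181])]
rack [(0.81, [355, 195]), (0.2, [334, 111])]
rack_stud [(0.68, [356, 199])]
bay [(0.63, [132, 290]), (0.59, [142, 205])]
pad [(0.6, [259, 236])]
tub_keyhole [(0.8, [384, 131]), (0.79, [359, 193])]
canister [(0.86, [258, 184])]
yoyo [(0.87, [254, 133])]
puller [(0.74, [189, 115]), (0.45, [259, 182])]
driver [(0.48, [336, 109])]
```

```bash
python3 - <<'E'
import cv2
for n in('s0','t0'):
    a=cv2.imread(f'pics/{n}.png'); cv2.imwrite(f'pics/{n}b.png',cv2.resize(a,(800,600),interpolation=cv2.INTER_CUBIC))
E
```

```text
(no output)
```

View pics/s0b.png

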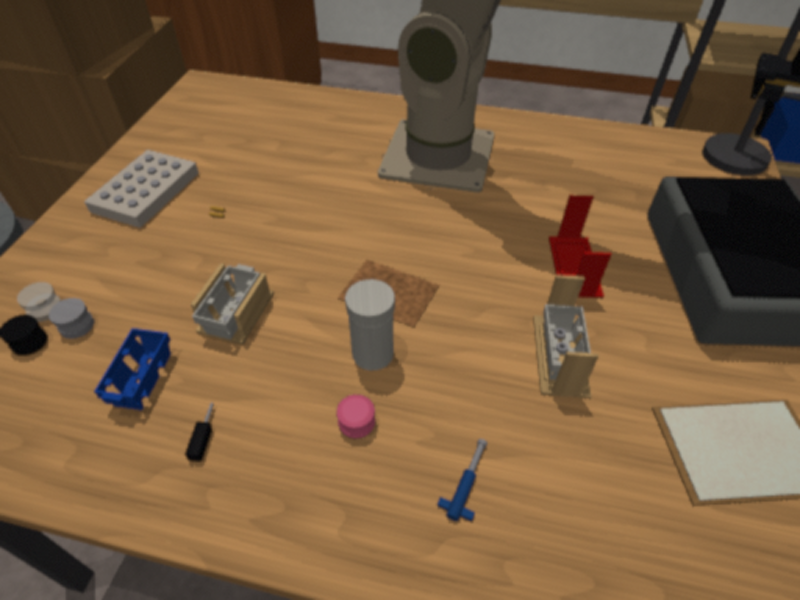

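View pics/t0b.png

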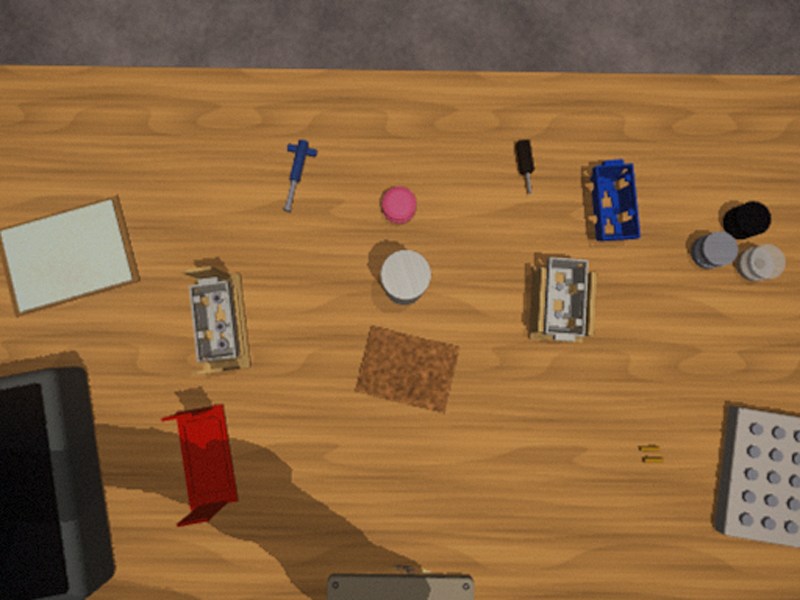

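The lookalikes are the blue tub (top-view 800x600 px 614,200) and the red bay (206,462). The grey tub in the plywood rack is at (566,297) and the grey lower tub in the plywood bay at (213,320). The scene view agrees. Next I'll take close crops.

```bash
python3 - <<'E'
import cv2,numpy as np
t=cv2.imread('pics/t0.png');s=cv2.imread('pics/s0.png')
def c(im,x,y,w,h): return cv2.resize(im[y:y+h,x:x+w],(400,300),interpolation=cv2.INTER_CUBIC)
o=np.vstack([np.hstack([c(t,322,150,80,60+10),c(t,105,165,80,70)]),np.hstack([c(s,110,155,80,70),c(s,325,170,80,90)])])
cv2.imwrite('pics/crop0.png',o)
E
```

```text
(no output)
```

View pics/crop0.png

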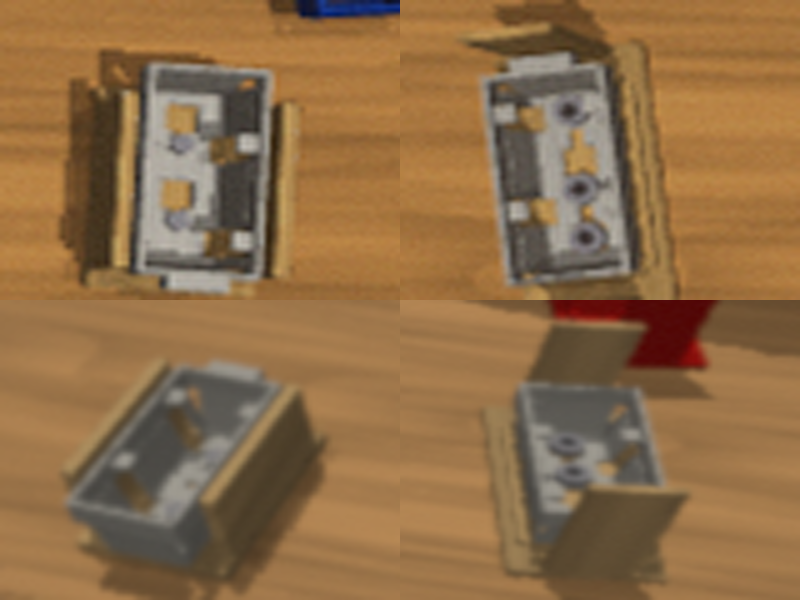

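The crops show the grey tub in the rack with its lug facing the robot (crop bottom, ~full-image 361,213). The lower tub holds three bearings and its lug faces away (~128,182). So the two tubs are already a half turn apart. Now I'll fit the poses using both views.

```bash
cat > fit.py <<'E'
from h import *
from scipy.optimize import minimize
def world(pose,P):
    x,y,a,z=pose; c,s=np.cos(a),np.sin(a)
    P=np.asarray(P,float); return np.c_[x+c*P[:,0]-s*P[:,1],y+s*P[:,0]+c*P[:,1],z+P[:,2]]
def seg(a,b,n=40): 
    t=np.linspace(0.02,.98,n)[:,None]; return np.array(a)*(1-t)+np.array(b)*t
def rect(x,y,z): 
    c=[(x,y,z),(-x,y,z),(-x,-y,z),(x,-y,z)]; return [seg(c[i],c[(i+1)%4]) for i in range(4)]
def tubmodel():
    L=rect(60,30,50)+rect(57,27,50)
    L+=[seg((60,15,50),(68,15,50),8),seg((68,15,50),(68,-15,50),20),seg((68,-15,50),(60,-15,50),8)]
    return np.vstack(L)
def grad(p,s=0.8):
    lab=cv2.cvtColor(p['color'],cv2.COLOR_RGB2LAB).astype(np.float32)
    lab=cv2.GaussianBlur(lab,(0,0),s)
    g=0
    for k in range(3):
        g=g+cv2.Sobel(lab[...,k],cv2.CV_32F,1,0)**2+cv2.Sobel(lab[...,k],cv2.CV_32F,0,1)**2
    return np.sqrt(np.sqrt(g))
def score(pose,P,views):
    W=world(pose,P); t=0
    for p,g in views:
        uv=proj(p,W).astype(np.float32)
        v=cv2.remap(g,uv[:,0].reshape(-1,1),uv[:,1].reshape(-1,1),cv2.INTER_LINEAR)
        t+=v.mean()
    return t
def fit(p0,P,views,free=(0,1,2),r=(8,8,.08,4)):
    best=None; rng=np.random.default_rng(0); p0=np.array(p0,float); free=list(free)
    N=rng.uniform(-1,1,(1500,len(free)))*np.array(r)[free]
    sc=[]
    for n in N:
        q=p0.copy(); q[free]+=n; sc.append(score(q,P,views))
    for i in np.argsort(sc)[-6:]:
        sca=np.array([1,1,.01,1])[free]
        f=lambda n:-score(np.array([p0[j]+ (n*sca)[free.index(j)] if j in free else p0[j] for j in range(4)]),P,views)
        m=minimize(f,N[i]/sca,method='Nelder-Mead')
        if best is None or m.fun<best[0]:
            q=p0.copy(); q[free]+=m.x*sca; best=(m.fun,q)
    return best
def draw(p,pose,P,name,box):
    im=cv2.cvtColor(p['color'],cv2.COLOR_RGB2BGR); k=8; x,y,w,h=box
    im=cv2.resize(im[y:y+h,x:x+w],None,fx=k,fy=k,interpolation=cv2.INTER_CUBIC)
    for u in proj(p,world(pose,P)): cv2.circle(im,(int((u[0]-x+.5)*k),int((u[1]-y+.5)*k)),1,(0,0,255),-1)
    return im
E
python3 - <<'E'
from fit import *
T=robot.camera('top');S=robot.camera('scene')
import pickle; pickle.dump((T,S),open('v0.pkl','wb'))
for n,u in (('tub',(361,190)),('lower',(138,206)),('pad',(259,236))):
    print(n,deproj(T,u,50).round(1), deproj(T,u).round(1))
print('lugtri',tri(T,(361,213),S,(159,172)),tri(T,(362,187),S,(144,187)),'lower',tri(T,(128,182),S,(366,237)))
P=tubmodel()
vT=[(T,grad(T))];vS=[(S,grad(S))]
res={}
a=deproj(T,(361,190),58); b=deproj(T,(138,206),56)
for n,p0,yaw,z in(('tub',a,np.pi,8),('lower',b,0.08,6)):
    for nm,v in(('T',vT),('S',vS),('TS',vT+vS)):
        print(n,nm,fit((p0[0],p0[1],yaw,z),P,v))
    print(n,'z free',fit((p0[0],p0[1],yaw,z),P,vT+vS,(0,1,2,3)))
# depth heights
d=T['depth']; 
for n,box in(('tub',(335,160,50,65)),('lower',(110,165,50,75))):
    x,y,w,h=box
    Z=np.array([[deproj(T,(u,v))[2] for u in range(x,x+w)] for v in range(y,y+h)])
    print(n,np.histogram(Z,bins=np.arange(-5,120,5)))
E
```

```text
tub [ 556.9 -251.9   50. ] [ 560.4 -262.9   12. ]
lower [510.  293.9  50. ] [511.6 306.    9.7]
pad [441.2  -2.8  50. ] [439.7  -3.7   5.9]
lugtri (array([ 498.90772517, -244.18567228,   60.31973553]), np.float64(8.439819023482217)) (array([ 563.11237305, -250.69292051,   66.22949546]), np.float64(1.949861543246318)) lower (array([569.72904227, 315.0908726 ,  46.12724602]), np.float64(13.335451810192492))
tub T (np.float64(-12.460016250610352), array([ 558.28388771, -252.97176349,    3.08708801,    8.        ]))
tub S (np.float64(-9.37178897857666), array([ 561.3092725 , -258.0438712 ,    3.20781438,    8.        ]))
tub TS (np.float64(-21.382606506347656), array([ 558.56560195, -252.19714574,    3.09938407,    8.        ]))
tub z free (np.float64(-21.612361907958984), array([ 558.32988037, -253.95246444,    3.08778443,    3.85781949]))
lower T (np.float64(-11.996233940124512), array([5.11692779e+02, 2.97067497e+02, 1.54520601e-01, 6.00000000e+00]))
lower S (np.float64(-7.996594429016113), array([5.07614662e+02, 2.95512365e+02, 1.20228921e-01, 6.00000000e+00]))
lower TS (np.float64(-19.69243049621582), array([5.11057398e+02, 2.96518389e+02, 1.46178705e-01, 6.00000000e+00]))
lower z free (np.float64(-19.86965560913086), array([5.11468424e+02, 2.95462334e+02, 1.45928801e-01, 9.66038120e+00]))
tub (array([442, 757, 258, 417, 121,  63,  59,  70,  62, 106, 106, 156, 298,
       299,  21,   0,   0,   0,   0,   0,   0,   0,   0,   0]), array([ -5,   0,   5,  10,  15,  20,  25,  30,  35,  40,  45,  50,  55,
        60,  65,  70,  75,  80,  85,  90,  95, 100, 105, 110, 115]))
lower (array([ 547, 1111,  617,  356,  161,   53,   53,   51,   78,   74,   80,
        154,  223,   10,    8,    7,   11,   10,    8,    8,    8,   20,
         77,    1]), array([ -5,   0,   5,  10,  15,  20,  25,  30,  35,  40,  45,  50,  55,
        60,  65,  70,  75,  80,  85,  90,  95, 100, 105, 110, 115]))
```

```bash
python3 - <<'E'
from fit import *
import pickle
T,S=pickle.load(open('v0.pkl','rb'))
P=tubmodel()
A=draw(T,(558.3,-253,3.087,8),P,'',(335,158,50,62)); B=draw(S,(558.4,-253,3.09,8),P,'',(115,160,60,62))
C=draw(T,(511.5,297,.15,6),P,'',(113,172,50,70)); D=draw(S,(511.5,297,.15,6),P,'',(335,175,60,70))
f=lambda a:cv2.resize(a,(400,300)) if 0 else cv2.resize(a,None,fx=300/a.shape[0],fy=300/a.shape[0])
pad=lambda a:np.hstack([a,np.zeros((300,400-a.shape[1],3),np.uint8)]) 
cv2.imwrite('pics/fit0.png',np.vstack([np.hstack([pad(f(A)),pad(f(B))]),np.hstack([pad(f(C)),pad(f(D))])]))
E
```

```text
(no output)
```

View pics/fit0.png

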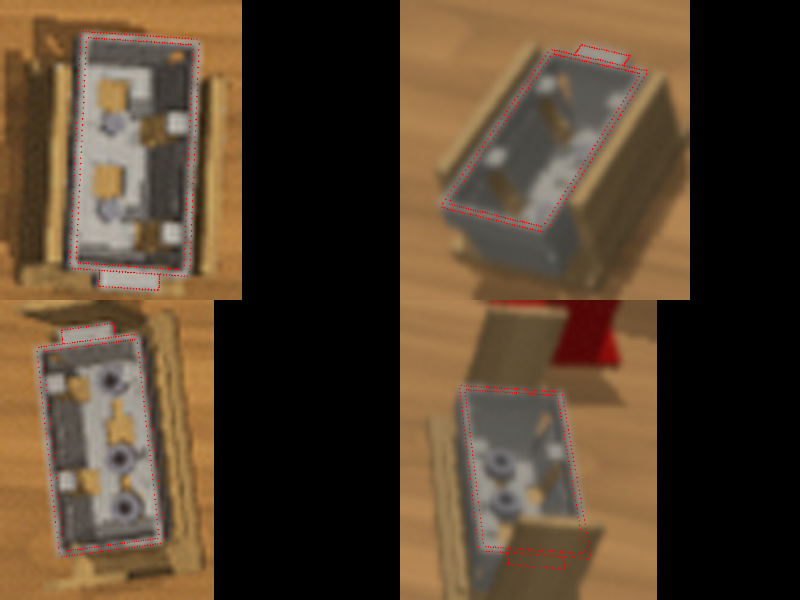

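Both model fits land on the rims in the two views. Next: the pad, the canister, the rack and the tool axes.

```bash
python3 - <<'E'
from fit import *
import pickle
T,S=pickle.load(open('v0.pkl','rb'))
vT=[(T,grad(T))];vS=[(S,grad(S))]
pad=np.vstack(rect(55,75,3))
p0=deproj(T,(259,236),3); print(p0)
for v in (vT,vS,vT+vS): print('pad',fit((p0[0],p0[1],-.12,0),pad,v,r=(10,10,.2,4)))
th=np.linspace(0,6.283,80); can=np.c_[36*np.cos(th),36*np.sin(th),0*th+138]
c0=deproj(T,(259,176),138)
for v in (vT,vS,vT+vS): print('can',fit((c0[0],c0[1],0,0),can,v,(0,1),r=(10,10,0,0)))
bay=np.vstack([seg((73,22,106),(73,-22,106)),seg((78,22,106),(78,-22,106)),seg((-73,22,106),(-73,-22,106)),seg((-78,22,106),(-78,-22,106)),seg((-75,38,11),(75,38,11)),seg((-75,-38,11),(75,-38,11))])
print('bay',fit((511,296,.15,0),bay,vT,r=(10,10,.05,4)),fit((511,296,.15,0),bay,vT+vS,r=(10,10,.05,4)))
rk=np.vstack([seg((-50,y,62),(50,y,62)) for y in(35,43,-35,-43)]+[seg((s*50,y*35,62),(s*50,y*43,62),10) for s in(1,-1) for y in (1,-1)])
print('rack',fit((566,-253,3.09,0),rk,vT,r=(10,10,.05,4)),fit((566,-253,3.09,0),rk,vT+vS,r=(10,10,.05,4)))
s=robot.read_state(); print(R.from_quat(s['tool_rot']).as_matrix().round(3),s['joints'].round(3),s['position'])
E
```

```text
[439.632041    -3.77909537   3.        ]
pad (np.float64(-10.121101379394531), array([ 4.40684732e+02, -6.62962898e+00, -2.25328518e-01,  0.00000000e+00]))
pad (np.float64(-8.475677490234375), array([ 4.43377371e+02, -7.20944202e+00, -2.18170526e-01,  0.00000000e+00]))
pad (np.float64(-18.478750228881836), array([ 4.41052411e+02, -6.75198517e+00, -2.22190703e-01,  0.00000000e+00]))
can (np.float64(-14.398165702819824), array([ 5.79025341e+02, -1.22524118e-01,  0.00000000e+00,  0.00000000e+00]))
can (np.float64(-12.567187309265137), array([579.0031936 ,  -0.81890492,   0.        ,   0.        ]))
can (np.float64(-26.891475677490234), array([ 5.78958624e+02, -2.49891624e-01,  0.00000000e+00,  0.00000000e+00]))
bay (np.float64(-9.435524940490723), array([5.11873933e+02, 2.93337470e+02, 1.61545135e-01, 0.00000000e+00])) (np.float64(-18.7120361328125), array([5.11651373e+02, 2.93063911e+02, 1.58879894e-01, 0.00000000e+00]))
rack (np.float64(-12.869424819946289), array([ 549.17822512, -252.24883396,    3.07265017,    0.        ])) (np.float64(-22.177261352539062), array([ 549.82387942, -252.5162221 ,    3.07792129,    0.        ]))
[[ 0.242  0.    -0.97 ]
 [ 0.97   0.     0.242]
 [ 0.    -1.     0.   ]] [-1.349  0.332 -0.065  1.46   0.022  1.35  -0.088] [151.46275742 606.39541627 247.56702793]
```

```bash
cat >> h.py <<'E'
def go(pos,ang):
    """print shift (m, tool axes) and rotvec (deg, tool axes) to TCP pos (mm), tool x at world angle ang (deg), tool y down"""
    s=robot.read_state(); R0=R.from_quat(s['tool_rot']).as_matrix()
    a=np.radians(ang); x=np.array([np.cos(a),np.sin(a),0]); y=np.array([0,0,-1.]); z=np.cross(x,y)
    Rt=np.c_[x,y,z]; d=R0.T@(np.array(pos)-s['position'])/1000
    rv=np.degrees(R.from_matrix(R0.T@Rt).as_rotvec())
    print('t',round(s['t'],2),'pos',s['position'].round(1),'ang',np.degrees(np.arctan2(R0[1,0],R0[0,0])).round(1),'tilt y',R0[:,1].round(3),'F',s['force'].round(1),'gap',round(s['finger_gap'],1),'q',s['joints'].round(2))
    print('shift',d.round(4).tolist(),'rot',rv.round(2).tolist(),'dist',np.linalg.norm(d)*1000)
E
python3 -c "
from h import *
go((480,180,250),35)"
```

```text
t 1.7 pos [151.5 606.4 247.6] ang 76.0 tilt y [ 0.  0. -1.] F [-0.3  0.1  0.3] gap 86.8 q [-1.35  0.33 -0.06  1.46  0.02  1.35 -0.09]
shift [-0.3341, -0.0025, -0.4221] rot [-0.0, 40.97, 0.0] dist 538.2895968994383
```

Emit:
servo_tool:
  motion:
    - [[0.06,-0.334,0,-0.422,0,41,0],[0.06,-0.334,0,-0.422,0,41,0],[0.06,-0.334,0,-0.422,0,41,0],[0.06,-0.334,0,-0.422,0,41,0],[0.06,-0.334,0,-0.422,0,41,0],[0.06,-0.334,0,-0.422,0,41,0],[0.06,-0.334,0,-0.422,0,41,0],[0.06,-0.334,0,-0.422,0,41,0]]

```text
t: 2.7
position: [457.6, 208.6, 247.9]
tool_rot: [-0.674, -0.213, 0.212, 0.675]
force: [0.8, 0.1, 0.7]
finger_gap: 59.8
```

```bash
python3 -c "
from h import *
go((496,-249.5,200),-3)"
```

```text
t 2.7 pos [457.6 208.6 247.9] ang 35.0 tilt y [ 0.001  0.001 -1.   ] F [0.8 0.1 0.7] gap 59.8 q [-0.88  0.05  0.37  1.8  -0.02  1.3   0.11]
shift [-0.2313, 0.0475, -0.3974] rot [-0.04, 37.98, 0.05] dist 462.20753340966525
```

Emit:
servo_tool:
  motion:
    - [[0.06,-0.231,0.02,-0.397,0,38,0],[0.06,-0.231,0.02,-0.397,0,38,0],[0.06,-0.231,0.02,-0.397,0,38,0],[0.06,-0.231,0.02,-0.397,0,38,0],[0.06,-0.231,0.047,-0.397,0,38,0],[0.06,-0.231,0.047,-0.397,0,38,0],[0.06,-0.231,0.047,-0.397,0,38,0],[0.06,-0.231,0.047,-0.397,0,38,0]]

```text
t: 3.7
position: [495.1, -252.8, 200.3]
tool_rot: [0.707, -0.02, 0.02, -0.707]
force: [-0.0, 1.7, -0.6]
finger_gap: 60.0
```

```bash
python3 - <<'E'
from fit import *
go((496,-249.6,100),-3.1)
T=robot.camera('top');S=robot.camera('scene')
save(T,'t1.png');save(S,'s1.png')
a=cv2.imread('pics/t1.png')[130:240,310:420];b=cv2.imread('pics/s1.png')[110:220,100:210]
cv2.imwrite('pics/c1.png',cv2.resize(np.hstack([a,b]),(800,400),interpolation=cv2.INTER_CUBIC))
E
```

```text
t 3.7 pos [ 495.1 -252.8  200.3] ang -3.2 tilt y [ 0.    -0.001 -1.   ] F [-0.   1.7 -0.6] gap 60.0 q [-0.31  0.26  0.83  1.75 -0.21  1.22  0.51]
shift [0.0007, 0.1003, 0.0033] rot [0.03, -0.13, 0.02] dist 100.32967620596067
```

View pics/c1.png

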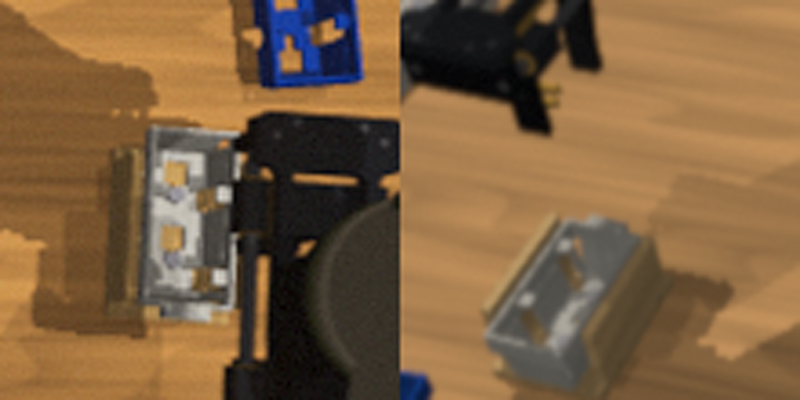

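Emit:
servo_tool:
  motion:
    - [[0.06,0.001,0.05,0.003,0,0,0],[0.06,0.001,0.08,0.003,0,0,0],[0.06,0.001,0.11,0.003,0,0,0],[0.06,0.001,0.124,0.003,0,0,0],[0.06,0.001,0.134,0.003,0,0,0],[0.06,0.001,0.134,0.003,0,0,0]]

```text
t: 4.55
position: [496.2, -249.4, 66.3]
tool_rot: [0.707, -0.02, 0.02, -0.707]
force: [-0.6, 0.8, -0.1]
finger_gap: 60.3
```

```bash
python3 - <<'E'
from fit import *
go((496,-249.6,66),-3.1)
T=robot.camera('top');S=robot.camera('scene')
save(T,'t2.png');save(S,'s2.png')
a=cv2.imread('pics/t2.png')[130:240,310:420];b=cv2.imread('pics/s2.png')[130:240,90:200]
cv2.imwrite('pics/c2.png',cv2.resize(np.hstack([a,b]),(800,400),interpolation=cv2.INTER_CUBIC))
E
```

```text
t 4.55 pos [ 496.2 -249.4   66.3] ang -3.3 tilt y [-0.    -0.001 -1.   ] F [-0.6  0.8 -0.1] gap 60.3 q [-0.23  0.44  0.74  1.87 -0.36  0.97  0.61]
shift [-0.0002, 0.0003, -0.0002] rot [0.05, -0.18, -0.02] dist 0.4047774693291421
```

View pics/c2.png

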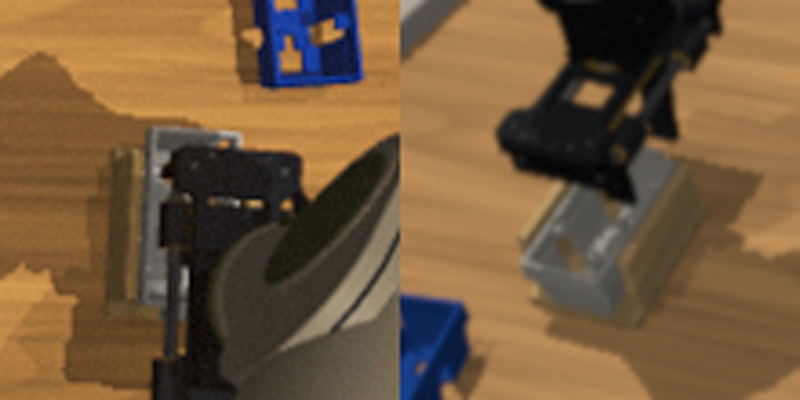

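In the pictures, one finger is inside the tub (scene crop 620,185) and the other is beyond the lug (660,130). Closing now.

Emit:
servo_tool:
  motion:
    - [[0.03,0,0,0,0,0,0],[0.018,0,0,0,0,0,0],[0.005,0,0,0,0,0,0],[0.0,0,0,0,0,0,0],[0.0,0,0,0,0,0,0],[0.0,0,0,0,0,0,0]]

```text
t: 5.4
position: [496.3, -249.8, 66.9]
tool_rot: [0.707, -0.02, 0.02, -0.706]
force: [-2.0, 0.2, 0.7]
finger_gap: 10.7
```

```bash
python3 - <<'E'
from fit import *
go((496-16,-249.6+.9,66),-3.1)
S=robot.camera('scene')
save(S,'s3.png')
b=cv2.imread('pics/s3.png')[130:240,90:200]
cv2.imwrite('pics/c3.png',cv2.resize(b,(600,600),interpolation=cv2.INTER_CUBIC))
E
```

```text
t 5.4 pos [ 496.3 -249.8   66.9] ang -3.3 tilt y [ 0.    -0.001 -1.   ] F [-2.   0.2  0.7] gap 10.7 q [-0.23  0.44  0.74  1.87 -0.36  0.97  0.61]
shift [-0.0163, 0.0009, 0.0002] rot [0.06, -0.2, 0.01] dist 16.36824226527034
```

View pics/c3.png

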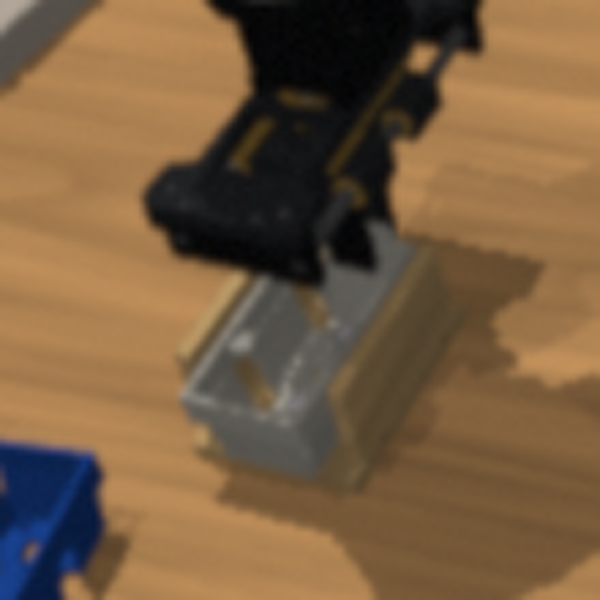

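The gap reads 10.7 mm, so the lug is held (the pinch is 11). Sliding 16 mm towards the lug.

Emit:
servo_tool:
  motion:
    - [[0,-0.004,0,0,0,0,0],[0,-0.008,0,0,0,0,0],[0,-0.012,0,0,0,0,0],[0,-0.016,0,0,0,0,0],[0,-0.0163,0,0,0,0,0],[0,-0.0163,0,0,0,0,0]]

```text
t: 6.2
position: [479.7, -248.9, 66.9]
tool_rot: [0.707, -0.02, 0.02, -0.706]
force: [-2.5, 0.0, 1.9]
finger_gap: 10.8
```

```bash
python3 - <<'E'
from fit import *
go((480,-248.9,66),-3.3)
S=robot.camera('scene')
save(S,'s4.png')
b=cv2.imread('pics/s4.png')[130:240,90:200]
cv2.imwrite('pics/c4.png',cv2.resize(b,(600,600),interpolation=cv2.INTER_CUBIC))
E
```

```text
t 6.2 pos [ 479.7 -248.9   66.9] ang -3.3 tilt y [-0.    -0.001 -1.   ] F [-2.5  0.   1.9] gap 10.8 q [-0.24  0.41  0.76  1.91 -0.34  0.96  0.62]
shift [0.0003, 0.0009, 0.0001] rot [0.05, -0.01, -0.01] dist 0.9453709918582798
```

View pics/c4.png

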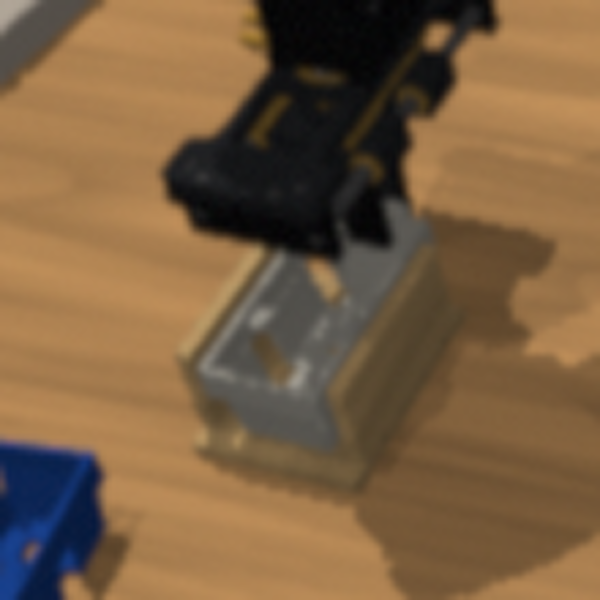

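The tub slid with the gripper, and its end wall now stands back from the rack's far edge. Starting the lift slowly.

Emit:
servo_tool:
  motion:
    - [[0,0,-0.003,0,0,0,0],[0,0,-0.006,0,0,0,0],[0,0,-0.01,0,0,0,0],[0,0,-0.014,0,0,0,0],[0,0,-0.014,0,0,0,0]]

```text
t: 6.88
position: [480.1, -249.0, 81.3]
tool_rot: [0.707, -0.02, 0.021, -0.706]
force: [-0.7, -0.0, -2.0]
finger_gap: 10.5
```

```bash
python3 - <<'E'
from fit import *
go((480,-248.9,180),-3.3)
S=robot.camera('scene')
save(S,'s5.png')
b=cv2.imread('pics/s5.png')[130:240,90:200]
cv2.imwrite('pics/c5.png',cv2.resize(b,(600,600),interpolation=cv2.INTER_CUBIC))
E
```

```text
t 6.88 pos [ 480.1 -249.    81.3] ang -3.3 tilt y [ 0.    -0.001 -1.   ] F [-0.7 -0.  -2. ] gap 10.5 q [-0.25  0.38  0.77  1.9  -0.32  0.98  0.6 ]
shift [-0.0, -0.0987, -0.0] rot [0.06, -0.0, 0.03] dist 98.72327100963489
```

View pics/c5.png

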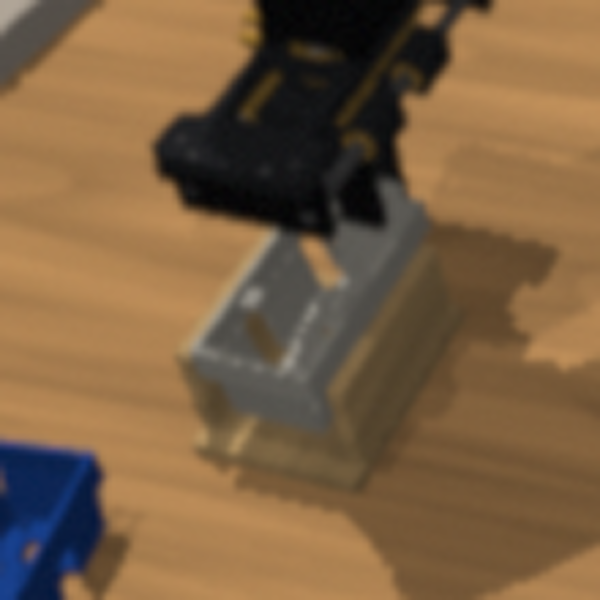

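The tub is off: fz is about -2 N, which matches its weight. Lift further.

Emit:
servo_tool:
  motion:
    - [[0,0,-0.015,0,0,0,0],[0,0,-0.04,0,0,0,0],[0,0,-0.07,0,0,0,0],[0,0,-0.1,0,0,0,0],[0,0,-0.12,0,0,0,0],[0,0,-0.12,0,0,0,0]]

```text
t: 7.68
position: [480.6, -249.3, 202.9]
tool_rot: [0.707, -0.019, 0.022, -0.706]
force: [-0.0, -0.2, -2.0]
finger_gap: 10.7
```

```bash
python3 - <<'E'
from fit import *
# tub centre target (446,-7) yaw 228 -> tool x points opposite lug: 48deg
l=np.radians(228); d=np.array([np.cos(l),np.sin(l)]); c=np.array([446,-7])
print(c+62.5*d)
go((*(c+62.5*d),200),48)
T=robot.camera('top');S=robot.camera('scene')
save(S,'s6.png')
b=cv2.imread('pics/s6.png')[100:240,70:210]
cv2.imwrite('pics/c6.png',cv2.resize(b,(600,600),interpolation=cv2.INTER_CUBIC))
P=tubmodel()
s=robot.read_state()['position']
p0=(s[0]+62.5,s[1]-3.5,3.087,s[2]-58.9); print(p0,fit(p0,P,[(S,grad(S))]))
E
```

```text
[404.1793371  -53.44655159]
t 7.67 pos [ 480.6 -249.3  202.9] ang -3.3 tilt y [ 0.003 -0.001 -1.   ] F [-0.  -0.2 -2. ] gap 10.7 q [-0.34  0.22  0.84  1.78 -0.17  1.21  0.49]
shift [-0.0877, 0.0024, 0.1911] rot [0.15, -51.31, 0.16] dist 210.27693882498244
(np.float64(542.2125941364977), np.float64(-252.148239184049), 3.087, np.float64(141.8822868992211)) (np.float64(-8.853514671325684), array([ 539.06441995, -251.32527891,    3.04150771,  141.8822869 ]))
```

View pics/c6.png

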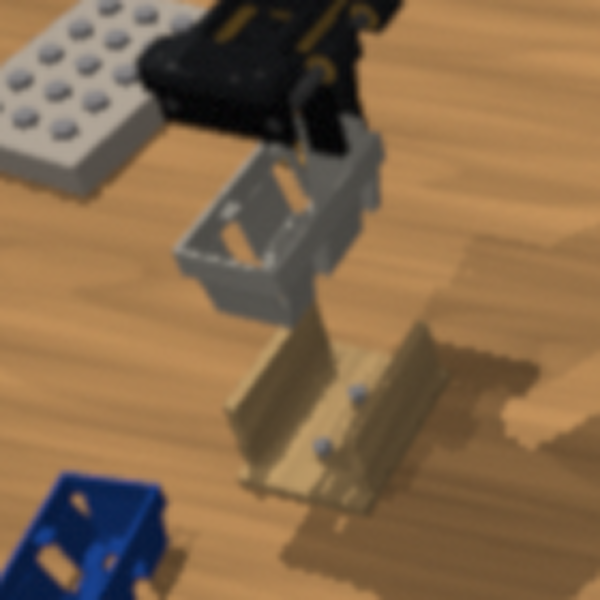

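The rack is empty with both studs showing, and the tub hangs level from the lug. Next, over the pad.

Emit:
servo_tool:
  motion:
    - [[0,-0.011,0,0.024,0,-6.4,0],[0,-0.022,0,0.048,0,-13,0],[0,-0.033,0,0.072,0,-19,0],[0,-0.044,0,0.096,0,-26,0],[0,-0.055,0,0.12,0,-32,0],[0,-0.066,0,0.144,0,-39,0],[0,-0.077,0,0.168,0,-45,0],[0,-0.088,0.002,0.191,0,-51.3,0]]

```text
t: 8.78
position: [401.9, -52.1, 197.8]
tool_rot: [0.646, 0.288, -0.289, -0.645]
force: [-0.5, 0.4, -2.1]
finger_gap: 10.6
```

```bash
python3 - <<'E'
from fit import *
go((404.2,-53.4,100),48)
E
```

```text
t 8.78 pos [401.9 -52.1 197.8] ang 48.2 tilt y [-0.001 -0.001 -1.   ] F [-0.5  0.4 -2.1] gap 10.6 q [-0.62 -0.19  0.58  2.09  0.11  1.21  0.76]
shift [0.0007, 0.0978, -0.0026] rot [-0.02, 0.21, -0.09] dist 97.83257408171518
```

Emit:
servo_tool:
  motion:
    - [[0,0.001,0.03,-0.003,0,0,0],[0,0.001,0.06,-0.003,0,0,0],[0,0.001,0.09,-0.003,0,0,0],[0,0.001,0.112,-0.003,0,0,0],[0,0.001,0.123,-0.003,0,0,0],[0,0.001,0.123,-0.003,0,0,0]]

```text
t: 9.52
position: [404.1, -53.7, 74.2]
tool_rot: [0.646, 0.287, -0.29, -0.645]
force: [0.3, 0.0, -1.6]
finger_gap: 10.3
```

```bash
python3 - <<'E'
from fit import *
go((404.2,-53.4,62),48)
T=robot.camera('top');S=robot.camera('scene')
save(T,'t7.png');save(S,'s7.png')
a=cv2.imread('pics/t7.png')[160:280,200:320];b=cv2.imread('pics/s7.png')[120:240,190:310]
cv2.imwrite('pics/c7.png',cv2.resize(np.hstack([a,b]),(800,400),interpolation=cv2.INTER_CUBIC))
E
```

```text
t 9.53 pos [404.1 -53.7  74.2] ang 48.2 tilt y [-0.003 -0.002 -1.   ] F [ 0.3  0.  -1.6] gap 10.3 q [-0.62  0.03  0.65  2.22 -0.02  0.9   0.89]
shift [0.0003, 0.0122, 0.0001] rot [-0.07, 0.19, -0.19] dist 12.226566710461022
```

View pics/c7.png

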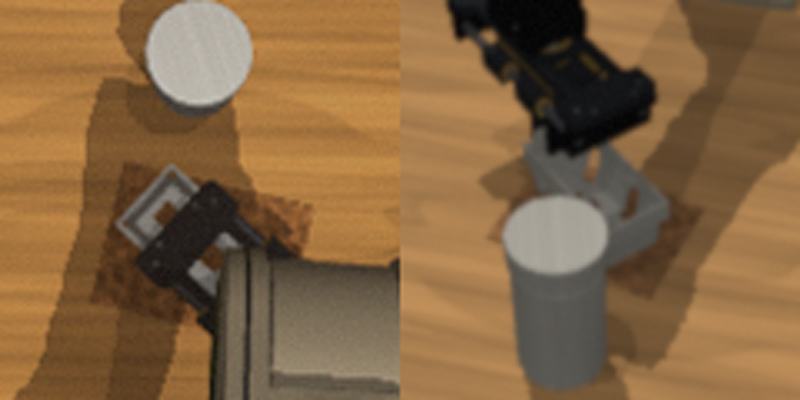

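The tub hangs over the pad and clear of the canister. Lowering to contact.

Emit:
servo_tool:
  motion:
    - [[0,0,0.004,0,0,0,0],[0,0,0.008,0,0,0,0],[0,0,0.0105,0,0,0,0],[0,0,0.0115,0,0,0,0],[0,0,0.0115,0,0,0,0]]

```text
t: 10.25
position: [405.0, -53.6, 63.7]
tool_rot: [0.646, 0.288, -0.289, -0.645]
force: [-0.6, -0.5, -2.3]
finger_gap: 10.6
```

Emit:
servo_tool:
  motion:
    - [[0,0,0.001,0,0,0,0],[0,0,0.002,0,0,0,0],[0,0,0.003,0,0,0,0],[0,0,0.003,0,0,0,0]]

```text
t: 10.75
position: [405.1, -53.8, 61.7]
tool_rot: [-0.645, -0.288, 0.289, 0.646]
force: [-9.5, -0.7, 22.4]
finger_gap: 11.1
```

Contact. Ease off slightly, then open.

Emit:
servo_tool:
  motion:
    - [[0,0,-0.001,0,0,0,0],[0.02,0,-0.001,0,0,0,0],[0.05,0,-0.001,0,0,0,0],[0.05,0,-0.001,0,0,0,0],[0.05,0,-0.03,0,0,0,0],[0.06,0,-0.08,0,0,0,0],[0.06,0,-0.12,0,0,0,0],[0.06,0,-0.12,0,0,0,0]]

```text
t: 11.75
position: [406.9, -53.6, 184.2]
tool_rot: [0.646, 0.29, -0.287, -0.645]
force: [0.7, 0.5, -0.4]
finger_gap: 59.4
```

```bash
python3 - <<'E'
from fit import *
# move aside to view: (400,-200,220)
go((400,-230,220),48)
E
```

```text
t 11.75 pos [406.9 -53.6 184.2] ang 48.2 tilt y [ 0.004  0.001 -1.   ] F [ 0.7  0.5 -0.4] gap 59.4 q [-0.64 -0.17  0.62  2.1   0.1   1.18  0.77]
shift [-0.136, -0.0361, -0.1125] rot [0.1, 0.18, 0.2] dist 180.1684304430502
```

Emit:
servo_tool:
  motion:
    - [[0.087,-0.136,-0.036,-0.112,0,90,0],[0.087,-0.136,-0.036,-0.112,0,90,0],[0.087,-0.136,-0.036,-0.112,0,90,0],[0.087,-0.136,-0.036,-0.112,0,90,0],[0.087,-0.136,-0.036,-0.112,0,90,0],[0.087,-0.136,-0.036,-0.112,0,90,0],[0.087,-0.136,-0.036,-0.112,0,90,0],[0.087,-0.136,-0.036,-0.112,0,90,0]]

```text
t: 12.75
position: [399.2, -229.5, 218.9]
tool_rot: [-0.668, 0.23, -0.231, 0.669]
force: [0.3, 0.6, 0.2]
finger_gap: 86.5
```

```bash
python3 - <<'E'
from fit import *
T=robot.camera('top');S=robot.camera('scene')
save(T,'t8.png');save(S,'s8.png')
P=tubmodel()
vT=[(T,grad(T))];vS=[(S,grad(S))]
for v in(vT,vT+vS): 
    f=fit((446.5,-7,np.radians(228),3),P,v); print(f,np.degrees(f[1][2]))
f2=fit((446.5,-7,np.radians(228),3),P,vT+vS,(0,1,2,3)); print(f2)
for v in(vT,vT+vS): 
    g=fit((511.5,297,.15,6),P,v); print('lower',g)
A=draw(T,f[1],P,'',(215,190,80,80));B=draw(S,f[1],P,'',(200,140,80,80))
cv2.imwrite('pics/c8.png',cv2.resize(np.hstack([A,B]),(800,400)))
go((f[1][0],f[1][1],200),np.degrees(f[1][2])-270)
E
```

```text
(np.float64(-11.629253387451172), array([447.55262784,  -5.17096053,   3.99438022,   3.        ])) 228.86112817640335
(np.float64(-19.56287384033203), array([447.35970971,  -5.48635799,   3.99967052,   3.        ])) 229.1642400492617
(np.float64(-19.933820724487305), array([447.72937988,  -5.4247619 ,   4.01232211,  11.73092998]))
lower (np.float64(-12.455146789550781), array([5.11722650e+02, 2.97044793e+02, 1.53596885e-01, 6.00000000e+00]))
lower (np.float64(-20.258514404296875), array([5.11396469e+02, 2.96633402e+02, 1.45664396e-01, 6.00000000e+00]))
t 12.85 pos [ 399.2 -229.6  219. ] ang -37.9 tilt y [ 0.002  0.002 -1.   ] F [-0.7  0.1  0.1] gap 87.2 q [-0.39 -0.07  0.8   1.95  0.05  1.24 -0.27]
shift [-0.0997, 0.0194, 0.2063] rot [-0.14, 2.92, 0.04] dist 229.9739223037758
```

View pics/c8.png

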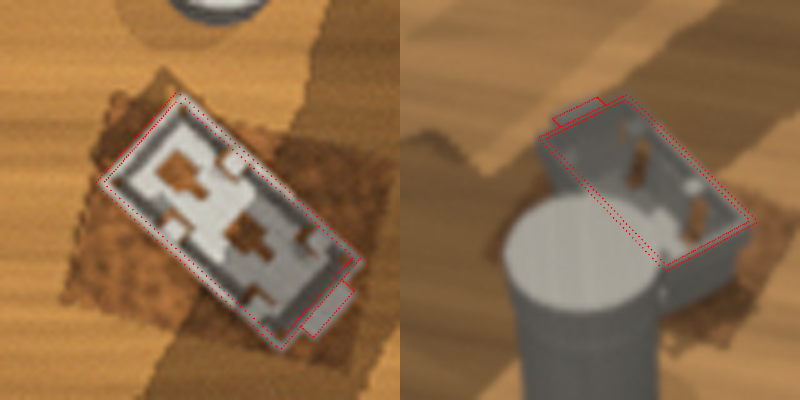

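The fit sits on the rims: the tub is upright on the pad at (447,-6), yaw 228.7°. Regrasping across the width.

```bash
python3 - <<'E'
from fit import *
go((447.2,-6.2,160),-41.4)
E
```

```text
t 12.85 pos [ 399.2 -229.6  219. ] ang -37.9 tilt y [ 0.002  0.002 -1.   ] F [-0.7  0.1  0.1] gap 87.2 q [-0.39 -0.07  0.8   1.95  0.05  1.24 -0.27]
shift [-0.0994, 0.0594, 0.2056] rot [-0.14, 3.48, 0.03] dist 235.95308723966875
```

Emit:
servo_tool:
  motion:
    - [[0.087,-0.025,0,0.051,0,3.5,0],[0.087,-0.05,0,0.103,0,3.5,0],[0.087,-0.075,0.02,0.154,0,3.5,0],[0.087,-0.0994,0.04,0.2056,-0.1,3.5,0],[0.087,-0.0994,0.0594,0.2056,-0.1,3.5,0],[0.087,-0.0994,0.0594,0.2056,-0.1,3.5,0],[0.087,-0.0994,0.0594,0.2056,-0.1,3.5,0]]

```text
t: 13.72
position: [447.4, -6.9, 160.5]
tool_rot: [-0.661, 0.249, -0.25, 0.662]
force: [0.8, -0.3, 0.1]
finger_gap: 87.0
```

```bash
python3 - <<'E'
from fit import *
go((447.2,-6.2,85),-41.4)
E
```

```text
t 13.72 pos [447.4  -6.9 160.5] ang -41.4 tilt y [ 0.001  0.    -1.   ] F [ 0.8 -0.3  0.1] gap 87.0 q [-0.6  -0.01  0.51  2.04  0.01  1.11 -0.81]
shift [-0.0007, 0.0755, 0.0003] rot [-0.05, 0.02, 0.05] dist 75.46923113964993
```

Emit:
servo_tool:
  motion:
    - [[0.087,-0.0007,0.03,0,0,0,0],[0.087,-0.0007,0.055,0,0,0,0],[0.087,-0.0007,0.075,0,0,0,0],[0.087,-0.0007,0.09,0,0,0,0],[0.087,-0.0007,0.102,0,0,0,0],[0.087,-0.0007,0.108,0,0,0,0],[0.087,-0.0007,0.108,0,0,0,0]]

```text
t: 14.6
position: [447.0, -6.5, 52.4]
tool_rot: [-0.661, 0.25, -0.25, 0.662]
force: [0.5, 1.4, 1.1]
finger_gap: 87.2
```

```bash
python3 - <<'E'
from fit import *
go((447.2,-6.2,52),-41.4)
T=robot.camera('top');S=robot.camera('scene')
save(T,'t9.png');save(S,'s9.png')
a=cv2.imread('pics/t9.png')[160:280,200:320];b=cv2.imread('pics/s9.png')[120:240,190:310]
cv2.imwrite('pics/c9.png',cv2.resize(np.hstack([a,b]),(800,400),interpolation=cv2.INTER_CUBIC))
E
```

```text
t 14.6 pos [447.   -6.5  52.4] ang -41.4 tilt y [ 0.001  0.    -1.   ] F [0.5 1.4 1.1] gap 87.2 q [-0.57  0.17  0.52  2.14 -0.11  0.85 -0.71]
shift [-0.0001, 0.0004, 0.0003] rot [-0.04, 0.02, 0.04] dist 0.551082625575529
```

View pics/c9.png

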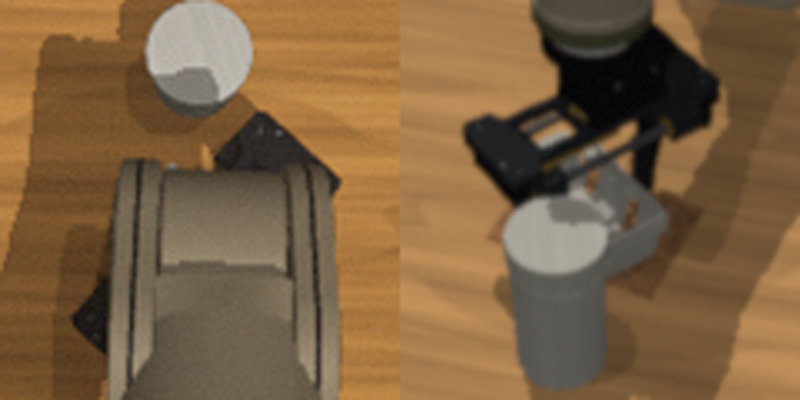

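The fingers straddle the tub's long walls and the canister hasn't been touched. Closing.

Emit:
servo_tool:
  motion:
    - [[0.07,0,0,0,0,0,0],[0.062,0,0,0,0,0,0],[0.055,0,0,0,0,0,0],[0.04,0,0,0,0,0,0],[0.03,0,0,0,0,0,0],[0.03,0,0,0,0,0,0]]

```text
t: 15.45
position: [447.4, -6.4, 52.9]
tool_rot: [-0.661, 0.249, -0.25, 0.662]
force: [-0.8, 0.5, 3.4]
finger_gap: 59.9
```

Emit:
servo_tool:
  motion:
    - [[0.03,0,-0.005,0,0,0,0],[0.03,0,-0.02,0,0,0,0],[0.03,0,-0.05,0,0,0,0],[0.03,0,-0.09,0,0,0,0],[0.03,0,-0.13,0,0,0,0],[0.03,0,-0.16,0,0,0,0],[0.03,0,-0.16,0,0,0,0]]

```text
t: 16.32
position: [448.2, -6.5, 215.6]
tool_rot: [-0.66, 0.248, -0.252, 0.663]
force: [-0.1, 0.8, -2.3]
finger_gap: 59.6
```

```bash
python3 - <<'E'
from fit import *
go((510,296,215),np.degrees(.15)+180-270)
S=robot.camera('scene');T=robot.camera('top')
save(S,'s10.png');save(T,'t10.png')
P=tubmodel(); s=robot.read_state()['position']
print('S fit',fit((s[0],s[1],np.radians(228.6),s[2]-49.4),P,[(S,grad(S))]))
b=cv2.imread('pics/s10.png')[90:210,190:310]
cv2.imwrite('pics/c10.png',cv2.resize(b,(600,600),interpolation=cv2.INTER_CUBIC))
E
```

```text
t 16.32 pos [448.2  -6.5 215.6] ang -41.4 tilt y [ 0.006  0.002 -1.   ] F [-0.1  0.8 -2.3] gap 59.6 q [-0.62 -0.08  0.51  1.98  0.04  1.23 -0.84]
shift [-0.1537, 0.0016, 0.2677] rot [-0.39, 40.0, 0.09] dist 308.7286567811542
S fit (np.float64(-10.389744758605957), array([433.14827536,  -9.53486664,   3.81073393, 163.38168397]))
```

View pics/c10.png

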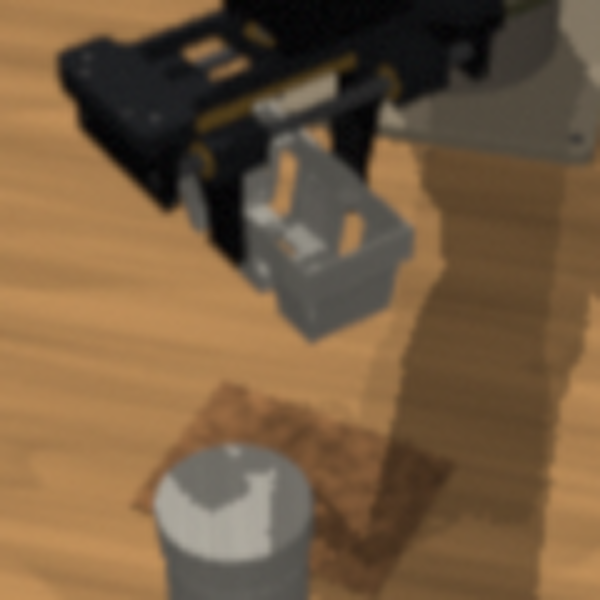

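The tub is held level across its width (gap 59.6). Carrying it over the bay.

Emit:
servo_tool:
  motion:
    - [[0.03,-0.015,0,0.026,0,4,0],[0.03,-0.034,0,0.058,0,9,0],[0.03,-0.056,0,0.096,0,15,0],[0.03,-0.08,0,0.136,0,21,0],[0.03,-0.103,0,0.176,-0.2,27,0],[0.03,-0.125,0.001,0.216,-0.3,33,0],[0.03,-0.142,0.001,0.247,-0.4,38,0],[0.03,-0.1537,0.001,0.2677,-0.4,40,0]]

```text
t: 17.42
position: [507.7, 297.3, 209.9]
tool_rot: [0.539, -0.462, 0.461, -0.533]
force: [0.8, -0.3, -1.9]
finger_gap: 59.4
```

```bash
python3 - <<'E'
from fit import *
go((511.2,296.3,140),np.degrees(.15)-90)
E
```

```text
t 17.43 pos [507.7 297.3 209.9] ang -81.4 tilt y [-0.007 -0.005 -1.   ] F [ 0.8 -0.3 -1.9] gap 59.4 q [-0.87  0.28  0.32  1.62 -0.09  1.26 -1.96]
shift [0.0013, 0.0699, 0.0038] rot [0.41, -0.02, 0.22] dist 70.02739908485471
```

Emit:
servo_tool:
  motion:
    - [[0.03,0.0013,0.02,0.0038,0.4,0,0.2],[0.03,0.0013,0.035,0.0038,0.4,0,0.2],[0.03,0.0013,0.043,0.0038,0.4,0,0.2],[0.03,0.0013,0.043,0.0038,0.4,0,0.2],[0.03,0.0013,0.043,0.0038,0.4,0,0.2]]

```text
t: 18.05
position: [511.7, 296.4, 167.6]
tool_rot: [-0.536, 0.461, -0.461, 0.536]
force: [1.2, -0.3, -1.9]
finger_gap: 59.8
```

```bash
python3 - <<'E'
from fit import *
go((511.2,296.3,140),np.degrees(.15)-90)
T=robot.camera('top');S=robot.camera('scene')
save(S,'s11.png');save(T,'t11.png')
import pickle; pickle.dump((T,S),open('v11.pkl','wb'))
P=tubmodel(); s=robot.read_state()['position']
for nm,p in(('S',S),('T',T)):
    print(nm,fit((s[0],s[1],np.pi+.15,s[2]-49.4),P,[(p,grad(p))]))
pose=(s[0],s[1],np.pi+.15,s[2]-49.4)
A=draw(T,pose,P,'',(100,150,90,90));B=draw(S,pose,P,'',(310,120,90,90))
cv2.imwrite('pics/c11.png',cv2.resize(np.hstack([A,B]),(800,400)))
cv2.imwrite('pics/c11b.png',cv2.resize(cv2.imread('pics/s11.png')[120:260,300:440],(600,600),interpolation=cv2.INTER_CUBIC))
E
```

```text
t 18.05 pos [511.7 296.4 167.6] ang -81.4 tilt y [ 0.001  0.    -1.   ] F [ 1.2 -0.3 -1.9] gap 59.8 q [-0.86  0.32  0.32  1.67 -0.11  1.17 -1.94]
shift [0.0, 0.0276, -0.0005] rot [-0.04, -0.03, -0.01] dist 27.623312602890273
S (np.float64(-9.142045021057129), array([511.61480644, 298.92073432,   3.18346814, 118.26556781]))
T (np.float64(-8.174161911010742), array([510.36634686, 296.00471242,   3.2736037 , 118.26556781]))
```

View pics/c11.png

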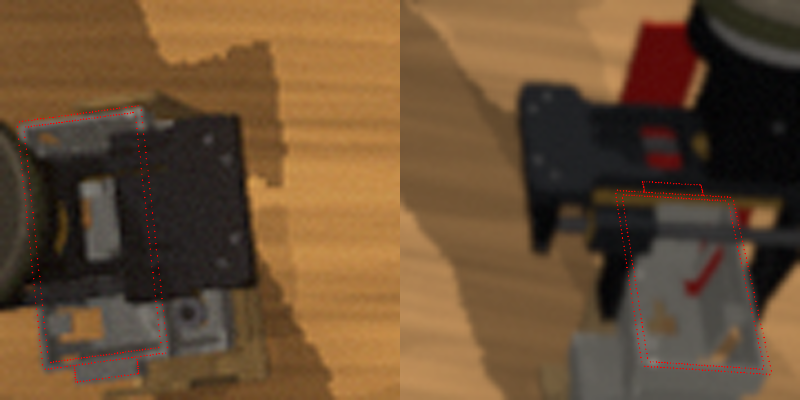

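View pics/c11b.png

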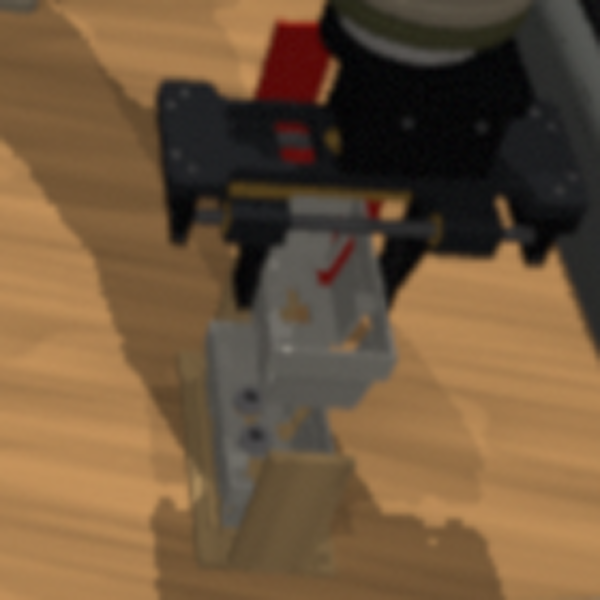

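The model overlay sits on the held tub in both views, and its lug faces the robot, opposite to the lower tub's. Fine-shift by about (+0.5,+0.5) mm and descend to just above the rim.

```bash
python3 - <<'E'
from fit import *
go((512.2,296.8,114),np.degrees(.15)-90)
E
```

```text
t 18.15 pos [511.7 296.5 167.7] ang -81.4 tilt y [ 0.001  0.    -1.   ] F [ 0.5 -0.7 -1.7] gap 59.6 q [-0.86  0.32  0.32  1.67 -0.11  1.17 -1.94]
shift [-0.0002, 0.0537, 0.0005] rot [-0.04, -0.02, -0.02] dist 53.66888169172719
```

Emit:
servo_tool:
  motion:
    - [[0.03,-0.0002,0.012,0.0005,0,0,0],[0.03,-0.0002,0.024,0.0005,0,0,0],[0.03,-0.0002,0.036,0.0005,0,0,0],[0.03,-0.0002,0.046,0.0005,0,0,0],[0.03,-0.0002,0.053,0.0005,0,0,0],[0.03,-0.0002,0.053,0.0005,0,0,0],[0.03,-0.0002,0.053,0.0005,0,0,0]]

```text
t: 19.02
position: [512.4, 296.9, 115.1]
tool_rot: [-0.535, 0.461, -0.461, 0.536]
force: [-0.2, -0.4, -1.5]
finger_gap: 59.7
```

```bash
python3 - <<'E'
from fit import *
go((512.2,296.8,114),np.degrees(.15)-90)
T=robot.camera('top');S=robot.camera('scene')
save(S,'s12.png');save(T,'t12.png')
a=cv2.imread('pics/t12.png')[160:250,100:190];b=cv2.imread('pics/s12.png')[150:240,320:410]
cv2.imwrite('pics/c12.png',cv2.resize(np.hstack([a,b]),(800,400),interpolation=cv2.INTER_CUBIC))
P=tubmodel(); s=robot.read_state()['position']
for nm,v in(('S',[(S,grad(S))]),('T',[(T,grad(T))])):
    print(nm,fit((s[0],s[1],np.pi+.15,s[2]-49.7),P,v,r=(5,5,.04,0)))
E
```

```text
t 19.02 pos [512.4 296.9 115.1] ang -81.4 tilt y [ 0.001  0.001 -1.   ] F [-0.2 -0.4 -1.5] gap 59.7 q [-0.85  0.37  0.31  1.72 -0.13  1.07 -1.93]
shift [0.0001, 0.0011, -0.0002] rot [-0.08, -0.03, -0.03] dist 1.0831005619587841
S (np.float64(-8.658191680908203), array([518.23827278, 299.4511137 ,   3.19969661,  65.44784537]))
T (np.float64(-8.1802396774292), array([512.66735085, 292.07109417,   3.1846151 ,  65.44784537]))
```

View pics/c12.png

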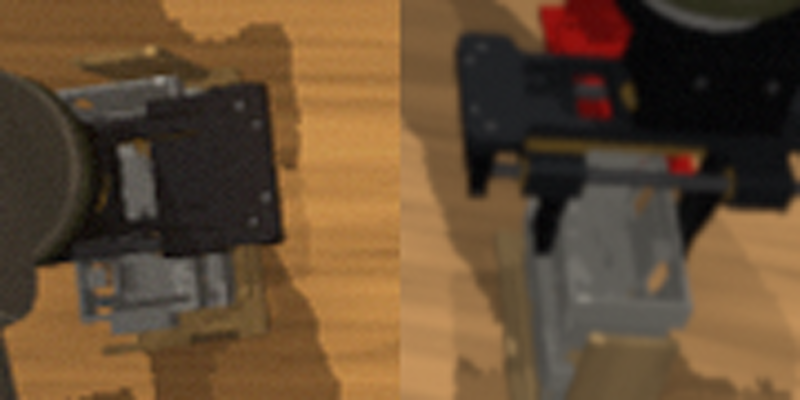

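```bash
python3 - <<'E'
from fit import *
T=robot.camera('top');S=robot.camera('scene')
P=np.vstack([rect(60,30,50)[i] for i in range(4)]+[seg((68,15,50),(68,-15,50),20)])
up=(512.4,296.9,np.pi+.15,65.2); lo=(511.5,297,.15,6)
ims=[]
for p,box in((T,(100,160,90,90)),(S,(320,150,90,90))):
    im=draw(p,up,P,'',box)
    for u in proj(p,world(lo,P)): cv2.circle(im,(int((u[0]-box[0]+.5)*8),int((u[1]-box[1]+.5)*8)),1,(0,255,255),-1)
    ims.append(im[:, :]);
cv2.imwrite('pics/c13.png',cv2.resize(np.hstack(ims),(800,400),interpolation=cv2.INTER_AREA))
E
```

```text
(no output)
```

View pics/c13.png

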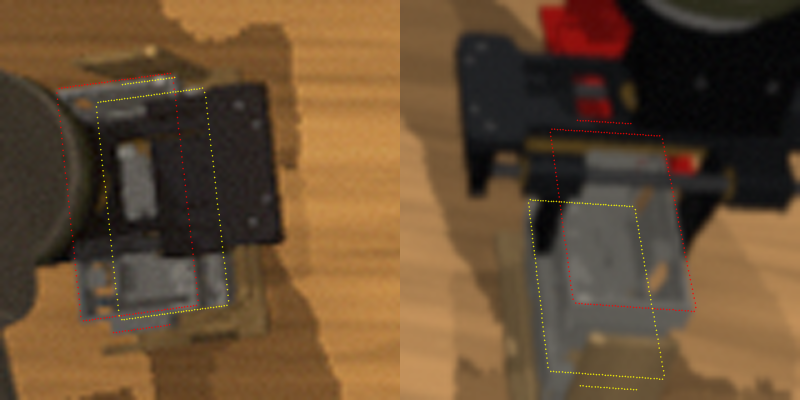

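The predicted outlines agree with the picture to within about a pixel. Descending gently.

Emit:
servo_tool:
  motion:
    - [[0.03,0,0.003,0,0,0,0],[0.03,0,0.006,0,0,0,0],[0.03,0,0.009,0,0,0,0],[0.03,0,0.011,0,0,0,0],[0.03,0,0.011,0,0,0,0]]

```text
t: 19.85
position: [512.2, 296.9, 103.8]
tool_rot: [-0.536, 0.461, -0.461, 0.536]
force: [0.9, -0.5, -1.8]
finger_gap: 59.6
```

There's no contact with the underside about 2 mm below the lower rim, so it has entered. Continue.

Emit:
servo_tool:
  motion:
    - [[0.03,0,0.001,0,0,0,0],[0.03,0,0.002,0,0,0,0],[0.03,0,0.003,0,0,0,0],[0.03,0,0.003,0,0,0,0]]

```text
t: 20.35
position: [512.3, 296.9, 101.0]
tool_rot: [-0.536, 0.461, -0.461, 0.536]
force: [-0.9, -0.6, 1.2]
finger_gap: 60.0
```

Contact is at TCP z 101.0, and stacking predicts 100.9 (nesting would be about 84). Release and retreat.

Emit:
servo_tool:
  motion:
    - [[0.063,0,0.0002,0,0,0,0],[0.075,0,0,0,0,0,0],[0.087,0,0,0,0,0,0],[0.087,0,0,0,0,0,0],[0.087,0,-0.02,0,0,0,0],[0.087,0,-0.06,0,0,0,0],[0.087,0,-0.1,0,0,0,0],[0.087,0,-0.14,0,0,0,0]]

```text
t: 21.35
position: [512.1, 296.7, 242.4]
tool_rot: [-0.535, 0.461, -0.461, 0.536]
force: [-0.0, 0.4, -0.2]
finger_gap: 86.9
```

```bash
python3 - <<'E'
from fit import *
go((480,60,260),-81)
E
```

```text
t 21.35 pos [512.1 296.7 242.4] ang -81.4 tilt y [ 0.001  0.001 -1.   ] F [-0.   0.4 -0.2] gap 86.9 q [-0.87  0.26  0.33  1.58 -0.09  1.31 -1.96]
shift [0.2292, -0.0178, -0.067] rot [-0.07, -0.43, -0.04] dist 239.48232351111488
```

Emit:
servo_tool:
  motion:
    - [[0.087,0.04,-0.015,-0.012,0,0,0],[0.087,0.09,-0.018,-0.026,0,0,0],[0.087,0.14,-0.018,-0.04,0,0,0],[0.087,0.19,-0.018,-0.055,0,0,0],[0.087,0.23,-0.018,-0.067,0,0,0],[0.087,0.23,-0.018,-0.067,0,0,0],[0.087,0.23,-0.018,-0.067,0,0,0]]

```text
t: 22.22
position: [480.1, 59.9, 260.3]
tool_rot: [-0.535, 0.461, -0.461, 0.537]
force: [-0.1, 0.4, 0.1]
finger_gap: 87.3
```

```bash
python3 - <<'E'
from fit import *
T=robot.camera('top');S=robot.camera('scene')
save(S,'s14.png');save(T,'t14.png')
a=cv2.imread('pics/t14.png')[150:250,95:195];b=cv2.imread('pics/s14.png')[140:240,310:410]
cv2.imwrite('pics/c14.png',cv2.resize(np.hstack([a,b]),(800,400),interpolation=cv2.INTER_CUBIC))
cv2.imwrite('pics/s14b.png',cv2.resize(cv2.imread('pics/s14.png'),(800,600)))
P=tubmodel();vT=[(T,grad(T))];vS=[(S,grad(S))]
for z in(34,51):
    for v in(vT,vS,vT+vS): print(z,fit((512,297,np.pi+.15,z),P,v))
print('free',fit((512,297,np.pi+.15,45),P,vT+vS,(0,1,2,3),r=(6,6,.06,20)))
D=[deproj(T,u)[2] for u in proj(T,world((512,297,np.pi+.15,51),np.vstack(rect(58.5,28.5,50))))]
D=np.array(D).reshape(4,-1); print('rim z per side',np.median(D,axis=1))
th=np.linspace(0,6.283,80); can=np.c_[36*np.cos(th),36*np.sin(th),0*th+138]
print('can',fit((579,0,0,0),can,vS,(0,1),r=(10,10,0,0)))
for l in('yoyo','puller','driver'): print(l,[(round(q['score'],2),[round(q['at'][0]*512),round(q['at'][1]*384)]) for q in robot.pinpoint(T,l)[:2]])
E
```

```text
34 (np.float64(-12.136683464050293), array([512.08837008, 301.07475498,   3.28637952,  34.        ]))
34 (np.float64(-8.759315490722656), array([513.92383017, 300.06831364,   3.30959883,  34.        ]))
34 (np.float64(-20.770572662353516), array([512.68048313, 300.87918861,   3.28647294,  34.        ]))
51 (np.float64(-12.360967636108398), array([512.60142824, 295.72622992,   3.27740874,  51.        ]))
51 (np.float64(-10.25448226928711), array([511.04217836, 295.49909441,   3.25133658,  51.        ]))
51 (np.float64(-22.493270874023438), array([511.99369156, 295.50520388,   3.27199497,  51.        ]))
free (np.float64(-22.58403778076172), array([512.90503997, 295.09525544,   3.27002896,  52.70173759]))
rim z per side [58.9865036  56.40163618  1.89597947 84.87917817]
can (np.float64(-11.537997245788574), array([579.05356269,  -0.635398  ,   0.        ,   0.        ]))
yoyo [(0.93, [253, 130])]
puller [(0.83, [191, 114])]
driver [(0.56, [335, 110])]
```

View pics/c14.png

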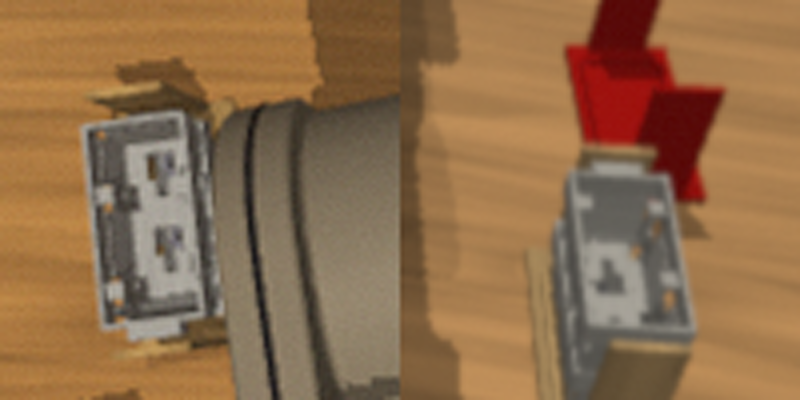

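View pics/s14b.png

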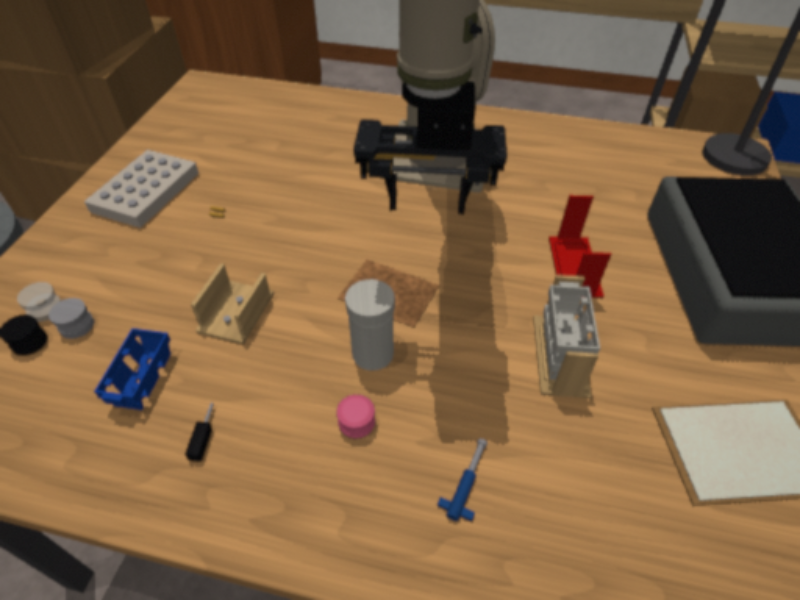

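The fit gives an underside height of 51–53, so the tub is stacked, and nothing else moved. One last depth check that it's level.

```bash
python3 - <<'E'
from fit import *
S=robot.camera('scene');T=robot.camera('top')
for nm,p,pose in(('T',T,(512.6,295.7,3.275,51)),('S',S,(511.2,295.5,3.26,51))):
    W=[];d=p['depth']
    # rim: local max height within 1px of projected rim points
    for k,r in enumerate(rect(58.5,28.5,50)):
        uv=proj(p,world(pose,r)); z=[]
        for u in uv:
            c=[deproj(p,(u[0]+i,u[1]+j))[2] for i in(-1,0,1) for j in(-1,0,1) if d[int(u[1]+j),int(u[0]+i)]>0]
            if c: z.append(max(c))
        print(nm,k,np.percentile(z,[25,50,75]).round(1))
    F=[(x,y,4) for x in np.linspace(-48,48,25) for y in np.linspace(-15,15,9)]
    X=np.array([deproj(p,u) for u in proj(p,world(pose,F))]); m=abs(X[:,2]-55)<5; X=X[m]
    A=np.c_[X[:,:2]-pose[:2],np.ones(len(X))]; print('floor plane',np.linalg.lstsq(A,X[:,2],rcond=None)[0].round(3),m.sum())
E
```

```text
T 0 [102.6 103.3 104.2]
T 1 [102.7 103.3 103.6]
T 2 [102.3 102.9 103.6]
T 3 [102.5 103.  103.6]
floor plane [ 4.0000e-03 -1.5000e-02  5.5651e+01] 148
S 0 [101.1 101.5 101.8]
S 1 [100.5 101.  101.8]
S 2 [101.  101.3 101.9]
S 3 [101.  102.1 102.8]
floor plane [4.0000e-03 2.4000e-02 5.4277e+01] 113
```

The rim is at 101–103 mm on all four sides and the floor at 55, so it's level on the tabs. Handing in.

```bash
python3 -c "
from rig import robot
print(robot.read_state()['t'],robot.finish_job())"
```

```text
the job is handed in; nothing more can be done
22.575 None
```

The drain tub is off its rack and stacked level on the tub of bearings, turned the other way round. I handed the job in at 22.6 s of the 64 s allowed.

**What I did:**
1. Pinched the tub by its lug (gap 10.7 mm), slid it 16 mm towards the lug and lifted it off the studs.
2. Set it upright on the cork pad and let go. It pressed briefly at about 22 N on touchdown.
3. Took it again across its width (gap 60 mm) and lowered it onto the lower tub. Contact came at tool height 101.0 mm, where stacking predicted 100.9 and nesting would have been about 84.
4. Let go and moved the gripper clear.

**Last checks:**
- **Level and height:** the rim is at 101–103 mm on all four sides in both cameras. The floor is at about 55 mm and flat to within the depth noise.
- **Position and turn:** the fit puts the tub at about (512, 295.5). That is within about 2 mm of the lower tub, a half turn round from it.
- **Other objects:** the canister measured within 1 mm of where it started. The yo-yo, bearing tool and hex driver are where they were to within 3 pixels of the network's readings.
- **Lower tub:** it is still in its bay. I judged that from the picture only and did not fit its pose again after stacking.

**Disagreements:** the two cameras differ by about 1.5 mm on the rim height. The fits on the held tub just above the bay were unreliable because the gripper hid it, so I lowered it using overlays and the force reading.

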